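# Roll down a tape test strip, out and back

### The job

Press the tape strip down with the steel test roller: pushing the roller with the fingertips only, roll it out of its parking slot and along the whole strip, let it come to rest standing on the dark landing pad beyond the strip, then roll it back over the strip until it drops into its parking slot again. It must truly roll, not skid, and press with its own weight alone: do not lean on it, grip it or lift it, keep it on the bed, and leave everything else on the desk as it is.

Things in the scene. Friction and masses are not known exactly. Their poses are not given: they have to be found in the camera images.
- roll_bed: fixed aluminium bed on rubber feet, 80 mm wide (x) and 270 mm long (y); origin under its centre, on the desk. Flat running surface 14 mm above the desk; low stop bars (tops 22 mm, inner faces y = +/-128 mm) close its ends. Rails along both sides (inner faces x = +/-25 mm, 12 mm wide, tops 21 mm above the desk) keep the roller straight. Along y: slot at -95, tape strip -65 to +55, dark pad +64 to +100 mm
- slot (a point): middle of the parking slot, at the height of the running surface: a gap 20 mm wide across the bed at y = -95 mm. The roller sinks 1.7 mm into it (its centre then stands 42.3 mm above the desk) and needs about 3 N of level push to climb out
- strip_mid (a point): middle of the tape strip, on the running surface, bed y = -5 mm; the strip is 25 mm wide, 120 mm long and stuck flat to the panel
- pad (a point): middle of the dark landing pad across the bed, on the running surface, bed y = +82 mm; the pad is 36 mm wide along y, flush with the surface and flat
- roller: loose steel roller, diameter 60, width 45 mm (59 over its axle stubs), 0.9 kg; origin at its centre, x along its axle; y, z turn as it rolls. Starts in the slot, square to the rails. On the running surface its centre is 44 mm above the desk. Polished (friction 0.12): pushed slowly from behind, at or up to 15 mm above its axle, it rolls; let go at 50 mm/s it rolls on 5 mm, at 200 mm/s 50 to 100 mm
- tape_spool: white and blue round tape spool, 90 mm across, 53 mm tall, beside the bed on its far side
- tweezers: steel tweezers, 115 mm long, lying flat (9 mm) beside the bed on the robot's side
- wipe_block: small white block, 26 x 34 mm, 28 mm tall, beside the bed on the robot's side
- solvent_bottle: wash bottle with a red cap and bent jet, 176 mm tall, at the back of the desk
- waste_beaker: plastic beaker, 74 mm across, 99 mm tall, at the back right of the desk
- log_pen: pen, 145 mm long, lying on the notebook at the right edge of the desk
Not all that is in view belongs to the job. What is shaped like the roller but turquoise or yellow is not meant.

How it is judged:
By the outcome, as a careful person would: the job done as asked, in the order asked, and still so for the second after the job is handed in, with the robot touching nothing.
It also fails if it takes over 51 s, if anything falls off the work surface, if the arm or the gripper's body presses on something with over 40 N, if the wrist force passes 120 N, or if a joint passes its speed limit or range.

### The arm

A 6-joint arm with a two-finger parallel gripper is mounted at the origin on a cart in front of the work surface, level with it; the furniture and walls round the work are solid. World frame = base frame: x ahead of the robot, y to its left, z up, the work surface at z = 0. Lengths are in mm, angles in degrees, forces in N, time in s.
With the tool pointing down it reaches from about 350 to 775 mm from the base axis. Payload 7.3 kg.
Tool frame: the origin (TCP) lies between the finger pads; the fingertips stand 22 mm ahead of it and the grasp point (between the pads) lies 3 mm ahead of it; y points along the fingers, x is the direction in which the jaws open and shut, and the axes are right-handed (so a half turn about y gives the same grasp; the last joint's range is limited). The gripper opens to 92 mm and grips with 3 to 60 N. Pads are 19 mm wide; open, the fingers measure 130 mm over their backs; the gripper's body (75 mm by 190 mm) begins 47 mm behind the grasp point.
Start: joints at [-75.63, 19.595, 87.324, -0, 73.075, -8.365], TCP at [202.92, -484.221, 212.441] pointing down, gripper open.
Joint ranges: [-145.02, 145.02], [-44.19, 115.74], [2.07, 154.8], [-57.11, 237.11], [16.16, 152.29], [-177.93, 177.93]. Speed limits (degrees/s): [147.25, 147.25, 180, 180, 180, 180].

### API

Orientations are given as [roll, pitch, yaw] about the fixed x, y, z axes, in that order (R = Rz(yaw) Ry(pitch) Rx(roll)).
In Python, from bench import env gives the robot as it stands. The module is installed in compiled form; this text tells all that it offers.
- The arm moves only by the shell command python3 -m jog 'ROWS' [FORCE]. ROWS is a JSON object of lists of equal length, an entry for each row: "xyz": the shift along the tool's x, y, z in mm, a list of three; "delta_rot": the turn, a rotation vector about the tool's x, y, z in degrees, a list of three; "gripper": the finger opening in mm, from 0 to 91.8. In form: {"xyz": [[dx, dy, dz], ...], "delta_rot": [[ax, ay, az], ...], "gripper": [gripper, ...]}. A call has 1 to 20 rows; each row shifts and turns the commanded pose from where the row before left it, along the tool's axes as they then stand; what a row does not reach is not made up. A row lasts 1/10 s, in which the tool goes at most 50 mm and 8.59 degrees, less where a joint would pass 70% of its speed; a pose out of reach is approached as far as the arm can. A call with a gripper value outside its range is refused whole. The fingers move at their own pace and stop on an object; FORCE is the grip in N (left out, the last holds). Time passes only in rows, so rows that do not move let the fingers close. It gives the time, the measured TCP pose, the force and the opening at its end, in the units of the state.
- env.get_obs(): the state, without advancing time (a new reading comes with each control period).
- env.capture(name): name is "scene" or "top" or "wrist"; returns (picture, depth): 480x640x3 uint8, red, green, blue; 480x640 float32, mm along the optical axis (not along the pixel's ray), 0 where there is no reading.
- env.get_calibration(name): a dict with "mtx" (3x3 intrinsics, pixels), "xyz" and "rotation" of the camera in the world. Camera axes: x right, y up, looking along -z (the intrinsics and any distortion apply to the point x, -y, -z); pixel columns grow to the right and rows downward; lengths in mm; the calibration is good to about 2 mm. A picture is of the moment at which its call begins: read the wrist's pose just before it. get_calibration takes no time and is no camera call; for the wrist camera it gives the pose at the moment of the call.
- env.close_job(): hands the job in, once; it reports no verdict.
The state is a dict: "time_s": time; "joints": joint angles; "qd": joint speeds; "joint_torque": joint torques, N m; "position": TCP position; "ee_rot": TCP orientation; "contact_force": force on the tool from outside, world axes, zero at the start; "ft_torque": the same for the moment, N m; "opening": opening from 0.0 (shut) to 1.0 (fully open).
Only numpy, scipy, OpenCV 4.12 (cv2) and the standard library are available. Lean on these libraries where they do the work, as an engineer would, in place of code of your own. Each camera call takes 0.05 s, during which the arm holds its last target. There are 200 camera calls.

## Working session

There is one attempt and no reset: what is moved stays moved. The work goes in short steps, Python scripts to look and compute and a shell command to move; the robot and the scene stay as the last step left them, time stands still between calls to the robot, and variables do not carry over. Pictures are saved under pics/ and viewed, about 8 in all and at most 12, crops included, and the job is handed in when it is done.

```bash
mkdir -p pics; python3 - <<'E'
from bench import env
import cv2,numpy as np
o=env.get_obs();print(o)
for n in("scene","top"):
    p,d=env.capture(n);cv2.imwrite(f"pics/{n}.png",p[:,:,::-1]);np.save(f"pics/{n}_d.npy",d);print(n,env.get_calibration(n))
E
```

```text
{'time_s': 0.0, 'joints': array([-7.56293437e+01,  1.96362930e+01,  8.73765164e+01, -2.21424845e-03,
        7.30732726e+01, -8.36438857e+00]), 'qd': array([-0.05602542, -0.10631788,  0.09207281, -0.01151816,  0.02024276,
       -0.01807101]), 'joint_torque': array([-1.01857040e-03, -4.31249356e+01, -2.44216096e+01,  7.16721453e-02,
        5.60266385e-02, -1.13849144e-04]), 'position': array([ 202.80803788, -483.79348733,  211.75061745]), 'ee_rot': array([-8.99895726e+01,  8.54743689e-02, -6.72643011e+01]), 'contact_force': array([ 0.48472237,  0.00977622, -0.22254872]), 'ft_torque': array([-0.0467214 , -0.05884904, -0.00024245]), 'opening': 0.9970204932389939}
scene {'mtx': array([[540.68377877,   0.        , 313.60348493],
       [  0.        , 540.68377877, 244.10500379],
       [  0.        ,   0.        ,   1.        ]]), 'xyz': array([-71.03912846, 490.44659139, 909.45991278]), 'rotation': array([  47.20460787,   -0.7996547 , -134.92810545])}
top {'mtx': array([[582.09740117,   0.        , 310.02990657],
       [  0.        , 582.09740117, 235.55251872],
       [  0.        ,   0.        ,   1.        ]]), 'xyz': array([ 347.0155307 , -147.32989168, 1187.66740151]), 'rotation': array([  9.99320801,   0.89033073, -90.20048494])}
```

View pics/top.png

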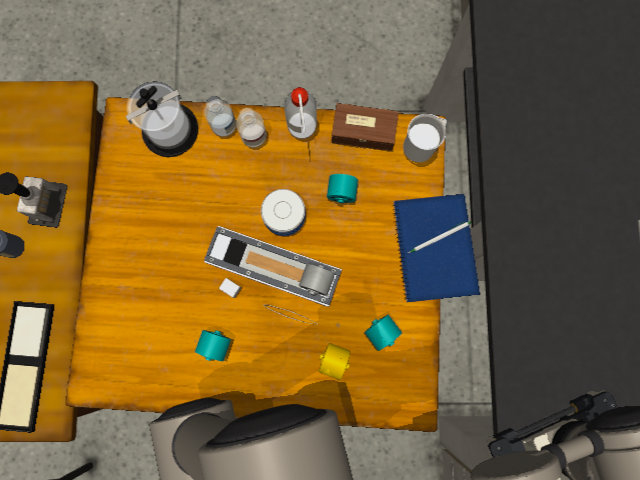

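View pics/scene.png

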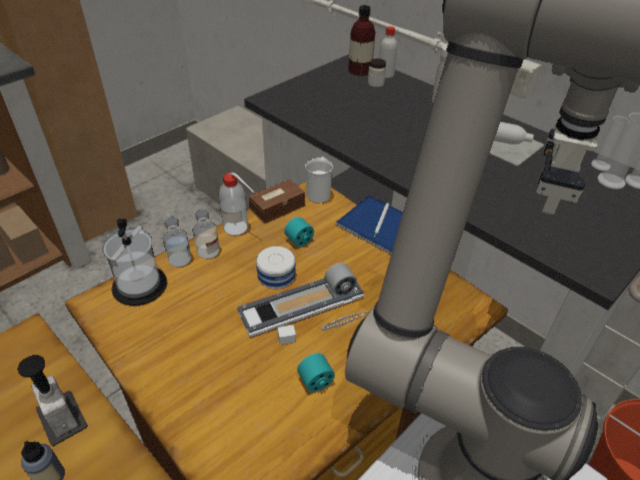

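The top view shows the bed from about (210,243) to (338,290), with the steel roller in its slot at (318,277) and the pad at (235,251). I'll enlarge a crop to read the corners.

```bash
cat > h.py <<'E'
import numpy as np,cv2
from scipy.spatial.transform import Rotation as R
def ray(c,u,v):
    K=c['mtx'];d=np.array([(u-K[0,2])/K[0,0],-(v-K[1,2])/K[1,1],-1.])
    return np.array(c['xyz']),R.from_euler('xyz',c['rotation'],degrees=True).apply(d)
def onz(c,u,v,z):
    o,d=ray(c,u,v);return o+d*(z-o[2])/d[2]
def proj(c,p):
    q=R.from_euler('xyz',c['rotation'],degrees=True).inv().apply(np.atleast_2d(p)-c['xyz']);K=c['mtx']
    return np.c_[K[0,0]*q[:,0]/-q[:,2]+K[0,2],K[1,1]*-q[:,1]/-q[:,2]+K[1,2]]
E
python3 - <<'E'
import cv2
p=cv2.imread("pics/top.png")[215:315,195:350];cv2.imwrite("pics/crop.png",cv2.resize(p,None,fx=5,fy=5,interpolation=cv2.INTER_CUBIC))
E
```

```text
(no output)
```

View pics/crop.png

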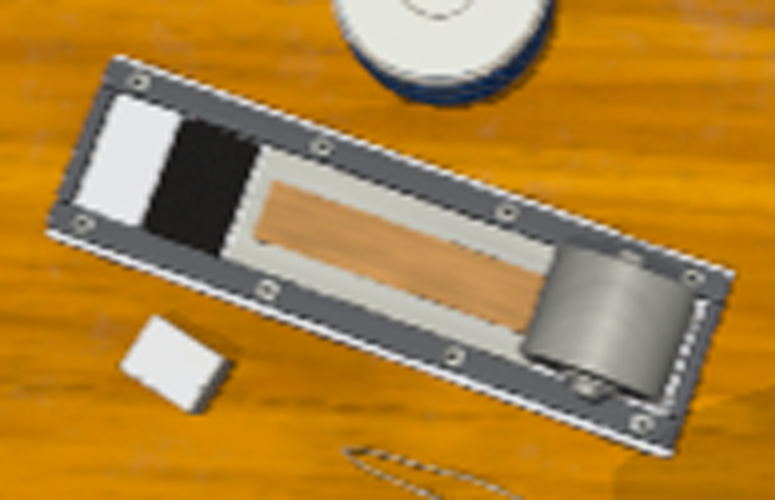

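```bash
python3 - <<'E'
from bench import env
from h import *
c=env.get_calibration("top")
px=np.array([[115,60],[733,274],[670,455],[50,235]])/5+[195,215]-.4
L=np.array([[40,135],[40,-135],[-40,-135],[-40,135.]])
P=np.array([onz(c,*p,20)[:2] for p in px]);print(P)
cen=P.mean(0);A=L.T@(P-cen);a=np.arctan2(A[0,1]-A[1,0],A[0,0]+A[1,1]);print("cen",cen,"yaw",np.degrees(a))
r=np.array([[np.cos(a),-np.sin(a)],[np.sin(a),np.cos(a)]]);print("resid",(P-cen)-L@r.T)
for n,(u,v) in {"padcornersTL":(180,118),"padTR":(262,145),"padBR":(222,255),"padBL":(145,228)}.items():
    q=onz(c,u/5+194.6,v/5+214.6,14)[:2];print(n,(q-cen)@r)
# depth points -> roller cloud from both cameras in bed frame
for n in("top","scene"):
    cc=env.get_calibration(n);d=np.load(f"pics/{n}_d.npy");v,u=np.nonzero(d>0);K=cc['mtx'];z=d[v,u]
    X=np.c_[(u-K[0,2])/K[0,0]*z,-(v-K[1,2])/K[1,1]*z,-z];W=R.from_euler('xyz',cc['rotation'],degrees=True).apply(X)+cc['xyz']
    B=np.c_[(W[:,:2]-cen)@r,W[:,2]]
    m=(abs(B[:,0])<32)&(abs(B[:,1]+95)<38)&(B[:,2]>30)&(B[:,2]<110);Q=B[m]
    f=(abs(B[:,0])<20)&(B[:,1]>60)&(B[:,1]<115)&(B[:,2]<60);print(n,"surface z",np.median(B[f,2]))
    from scipy.optimize import least_squares
    s=least_squares(lambda t:np.hypot(Q[:,1]-t[0],Q[:,2]-t[1])-30,[-95,42],loss='soft_l1');print(n,m.sum(),s.x,"x",np.percentile(Q[:,0],[2,98]),"top",Q[:,2].max())
    for nm,k in {"block":(B[:,2]>20)&(B[:,2]<40)&(B[:,0]<-42)&(B[:,0]>-110)&(abs(B[:,1])<140),"spool":(B[:,2]>35)&(B[:,2]<70)&(B[:,0]>42)&(B[:,0]<150)&(abs(B[:,1])<140)}.items():
        print(nm,B[k].min(0) if k.any() else 0,B[k].max(0)if k.any() else 0)
E
```

```text
[[ 572.64707087   59.32828499]
 [ 483.21442418 -192.46877827]
 [ 410.80647627 -166.43728759]
 [ 500.57484565   84.00466189]]
cen [491.81070424 -53.89327975] yaw -19.61331381168603
resid [[-2.15832549 -0.51884621]
 [-0.95994623  2.01854973]
 [ 1.99046414  1.1964031 ]
 [ 1.12780758 -2.69610662]]
padcornersTL [ 25.06521985 101.26369292]
padTR [25.67408189 65.53651036]
padBR [-22.15052185  65.05447135]
padBL [-22.17961807  98.62413925]
top surface z 13.530535079289848
top 779 [-94.38847802  40.87634224] x [-24.11017891  23.23996555] top 76.6832802313736
block [-84.73244486  47.46294222  21.07458069] [-54.51489717  84.3917342   33.96956456]
spool [ 65.25776126 -28.90982402  35.71992148] [149.98019827  59.40450322  59.15069535]
scene surface z 13.149366996211143
scene 686 [-92.69783521  39.84758529] x [-25.33685378  22.4821557 ] top 74.31995092572754
block [-88.11389875  50.03617411  20.5787051 ] [-53.560442    86.8298548   30.78356618]
spool [ 64.1295166  -26.62184794  35.00501931] [149.93986435  62.71097508  56.92565531]
```

```bash
python3 -m jog '{"xyz":[[0,0,0],[0,0,0],[0,0,0],[0,0,0],[0,0,0],[0,0,0],[9.1,4,25.3],[9.1,4,25.3],[9.1,4,25.3],[9.1,4,25.3],[9.1,4,25.3],[9.1,4,25.3],[9.1,4,25.3],[9.1,4,25.3],[9.1,4,25.3],[9.1,4,25.3],[9.1,4,25.3],[9.1,4,25.3],[9.1,4,25.3],[9.1,4,25.3]],"delta_rot":[[0,-7.94,0],[0,-7.94,0],[0,-7.94,0],[0,-7.94,0],[0,-7.94,0],[0,-7.94,0],[0,0,0],[0,0,0],[0,0,0],[0,0,0],[0,0,0],[0,0,0],[0,0,0],[0,0,0],[0,0,0],[0,0,0],[0,0,0],[0,0,0],[0,0,0],[0,0,0]],"gripper":[0,0,0,0,0,0,0,0,0,0,0,0,0,0,0,0,0,0,0,0]}'
cat >> h.py <<'E'
CEN=np.array([491.8,-53.9]);A=np.radians(-19.6)
RB=np.array([[np.cos(A),-np.sin(A)],[np.sin(A),np.cos(A)]])
def bed(p): return np.r_[(np.asarray(p)[:2]-CEN)@RB,p[2]]
def world(b): return np.r_[CEN+RB@np.asarray(b)[:2],b[2]]
def st(env):
    o=env.get_obs();print("t",o['time_s'],"bed",bed(o['position']).round(2),"rot",o['ee_rot'].round(2),"F",o['contact_force'].round(2),"op",round(o['opening'],3))
E
python3 - <<'E'
from bench import env
from h import *
st(env)
p,d=env.capture("wrist");cv2.imwrite("pics/w1.png",p[:,:,::-1]);c=env.get_calibration("wrist");print(c)
np.save("pics/w1_d.npy",d)
print("pads",proj(c,[world(b) for b in([-25,64,14],[-25,100,14],[25,64,14],[25,100,14],[0,-65,14],[0,55,14],[40,-135,20],[-40,-135,20])]).round(0).tolist())
st(env)
E
```

```text
time_s: 2.1
position: [442.3, -192.3, 156.0]
ee_rot: [-90.0, 0.0, -19.6]
contact_force: [0.2, 0.1, -0.1]
opening: 0.004
t 2.1 bed [  -0.22 -147.    155.97] rot [-9.000e+01  4.000e-02 -1.962e+01] F [ 0.24  0.11 -0.1 ] op 0.004
{'mtx': array([[380.51212924,   0.        , 314.89823988],
       [  0.        , 380.51212924, 239.98724486],
       [  0.        ,   0.        ,   1.        ]]), 'xyz': array([ 466.67442051, -126.67013707,  328.74906763]), 'rotation': array([-14.68585821,   0.05685813, -19.51799977])}
pads [[279.0, -66.0], [278.0, -128.0], [350.0, -66.0], [351.0, -128.0], [314.0, 125.0], [315.0, -51.0], [363.0, 213.0], [266.0, 213.0]]
t 2.15 bed [   0.37 -143.97  155.42] rot [-8.987e+01  4.000e-02 -1.956e+01] F [ 1.2   2.83 -1.1 ] op 0.005
```

View pics/w1.png

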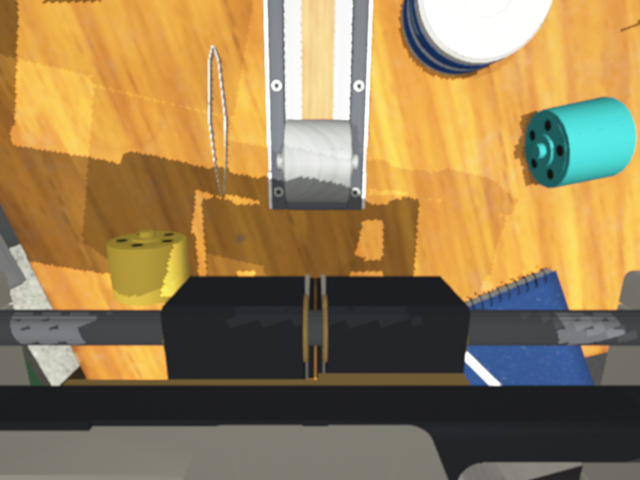

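The wrist view shows the roller square in its slot at about (318,165). The bed end is near row 209, a few pixels from where I predicted it. I'll get the finger shape from the depth before going down.

```bash
python3 - <<'E'
from bench import env
from h import *
c=env.get_calibration("wrist");d=np.load("pics/w1_d.npy");K=c['mtx']
def W(u,v):
    z=d[v,u];return np.array(R.from_euler('xyz',c['rotation'],degrees=True).apply([(u-K[0,2])/K[0,0]*z,-(v-K[1,2])/K[1,1]*z,-z])+c['xyz'])
o=env.get_obs();T=bed(o['position'])
for v in(280,290,310,330,350,370,376):
    print(v,[(u,(bed(W(u,v))-T).round(0).astype(int).tolist()) for u in(100,180,230,280,300,307,312,316,325,335,400,450) if d[v,u]>0])
# roller fit
v,u=np.nonzero((d>0));X=np.array([W(a,b) for a,b in zip(u[::3],v[::3]) if b<230 and 270<a<370]);B=np.c_[(X[:,:2]-CEN)@RB,X[:,2]]
Q=B[(abs(B[:,0])<22)&(B[:,2]>45)&(abs(B[:,1]+95)<40)]
from scipy.optimize import least_squares
print(len(Q),least_squares(lambda t:np.hypot(Q[:,1]-t[0],Q[:,2]-t[1])-30,[-95,42],loss='soft_l1').x,np.percentile(Q[:,0],[2,98]))
E
```

```text
280 [(100, [-197, -57, -155]), (180, [-108, -42, -114]), (230, [-19, 35, 90]), (280, [-8, 35, 90]), (300, [-3, 35, 89]), (307, [-3, 10, 22]), (312, [-1, 9, 21]), (316, [1, 8, 18]), (325, [3, 35, 87]), (335, [5, 35, 89]), (400, [20, 35, 89]), (450, [124, -57, -155])]
290 [(100, [-198, -67, -154]), (180, [-29, 35, 96]), (230, [-18, 35, 95]), (280, [-7, 35, 96]), (300, [-3, 35, 96]), (307, [-3, 10, 33]), (312, [-1, 8, 29]), (316, [1, 9, 30]), (325, [3, 33, 89]), (335, [5, 35, 95]), (400, [19, 35, 95]), (450, [30, 36, 96])]
310 [(100, [-49, 30, 94]), (180, [-26, 35, 105]), (230, [-16, 35, 104]), (280, [-7, 35, 104]), (300, [-3, 35, 104]), (307, [-1, 31, 97]), (312, [0, 30, 94]), (316, [1, 30, 94]), (325, [2, 32, 99]), (335, [4, 35, 105]), (400, [17, 34, 103]), (450, [27, 35, 104])]
330 [(100, [-47, 26, 97]), (180, [-26, 31, 105]), (230, [-16, 31, 105]), (280, [-7, 30, 105]), (300, [-3, 30, 105]), (307, [-1, 27, 98]), (312, [0, 28, 99]), (316, [1, 27, 99]), (325, [2, 29, 101]), (335, [4, 31, 105]), (400, [17, 31, 105]), (450, [27, 30, 104])]
350 [(100, [-207, -129, -154]), (180, [-27, 26, 105]), (230, [-17, 26, 105]), (280, [-7, 26, 104]), (300, [-3, 26, 105]), (307, [-1, 23, 100]), (312, [-1, 1, 62]), (316, [1, 0, 61]), (325, [2, 24, 101]), (335, [4, 26, 104]), (400, [18, 26, 105]), (450, [28, 26, 105])]
370 [(100, [-210, -151, -155]), (180, [-27, 21, 105]), (230, [-17, 21, 104]), (280, [-7, 22, 106]), (300, [-3, 22, 105]), (307, [-2, -8, 61]), (312, [-1, -7, 62]), (316, [1, -8, 60]), (325, [3, 13, 93]), (335, [4, 22, 105]), (400, [18, 22, 106]), (450, [28, 21, 104])]
376 [(100, [-212, -158, -155]), (180, [-27, 20, 105]), (230, [-17, 21, 106]), (280, [-7, 20, 105]), (300, [-3, 20, 105]), (307, [-2, -10, 61]), (312, [-1, -10, 61]), (316, [1, -10, 61]), (325, [2, 21, 106]), (335, [4, 21, 105]), (400, [18, 21, 106]), (450, [28, 21, 105])]
1749 [-91.73312974  42.17823481] [-19.95053197  21.13063752]
```

```bash
python3 - <<'E'
from bench import env
from h import *
st(env)
c=env.get_calibration("wrist");d=np.load("pics/w1_d.npy");K=c['mtx']
T=bed(env.get_obs()['position'])
print([(v,round(float(d[v,312]))) for v in range(236,300,4)])
print("tip proj",proj(c,[world(T+b) for b in([0,9.5,-22],[10,9.5,-22],[0,9.5,0],[0,9.5,20],[19,9.5,20],[0,9.5,44])]).round().tolist())
p=cv2.imread("pics/w1.png")[225:385,240:400]
p2,_=env.capture("scene");s=p2[60:220,500:640,::-1]
p3,_=env.capture("scene")
q=proj(env.get_calibration("scene"),[world(T)])[0];print(q)
u,v=q.astype(int);u=np.clip(u,60,580);v=np.clip(v,60,420);s=p3[v-60:v+60,u-60:u+60,::-1]
cv2.imwrite("pics/c2.png",np.hstack([cv2.resize(p,(390,520),interpolation=2),cv2.resize(s,(400,520),interpolation=2)]))
E
```

```text
t 2.15 bed [   0.37 -143.97  155.42] rot [-8.987e+01  4.000e-02 -1.956e+01] F [ 1.2   2.83 -1.1 ] op 0.005
[(236, 338), (240, 339), (244, 341), (248, 343), (252, 343), (256, 343), (260, 344), (264, 346), (268, 347), (272, 348), (276, 348), (280, 162), (284, 160), (288, 154), (292, 151), (296, 148)]
tip proj [[314.0, 251.0], [333.0, 251.0], [314.0, 264.0], [314.0, 279.0], [359.0, 279.0], [314.0, 302.0]]
[364.81654107 234.79699926]
```

View pics/c2.png

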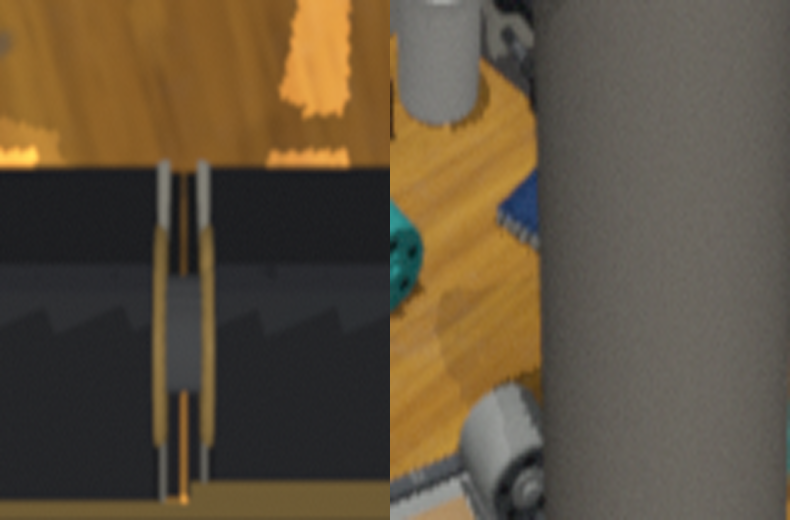

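```bash
python3 - <<'E'
from bench import env
from h import *
c=env.get_calibration("scene");T=np.array([202.9,-484.2,212.4])
yaw=np.radians(-67.3);X=np.array([np.cos(yaw),np.sin(yaw),0]);Z=np.array([-np.sin(yaw),np.cos(yaw),0])
pts={"tcp":T,"tip":T-[0,0,22],"fL":T+X*46-[0,0,22],"fR":T-X*46-[0,0,22],"fL+60":T+X*46+[0,0,60],"fR+60":T-X*46+[0,0,60]}
p=cv2.imread("pics/scene.png")
x0,y0,s=480,70,5
im=cv2.resize(p[y0:y0+120,x0:x0+150],None,fx=s,fy=s,interpolation=2)
for k,q in pts.items():
    a=((proj(c,[q])[0]-[x0,y0])*s).astype(int);print(k,a);cv2.circle(im,tuple(map(int,a)),4,(0,0,255),-1);cv2.putText(im,k,tuple(map(int,a+5)),0,.5,(0,0,255))
cv2.imwrite("pics/c3.png",im)
d=np.load("pics/scene_d.npy");K=c['mtx'];v,u=np.nonzero(d>0);z=d[v,u]
W=R.from_euler('xyz',c['rotation'],degrees=True).apply(np.c_[(u-K[0,2])/K[0,0]*z,-(v-K[1,2])/K[1,1]*z,-z])+c['xyz']
Q=W-T;L=np.c_[Q@X,Q@Z,Q[:,2]];m=(abs(L)<[110,60,130]).all(1);L=L[m]
for zz in range(-40,130,10):
    k=(L[:,2]>=zz)&(L[:,2]<zz+10)
    if k.any():print(zz,k.sum(),"x",np.percentile(L[k,0],[0,25,50,75,100]).round(),"z",np.percentile(L[k,1],[0,50,100]).round())
E
```

```text
tcp [337 671]
tip [321 712]
fL [330 650]
fR [311 777]
fL+60 [391 493]
fR+60 [374 618]
10 10 x [-57. -55. -54. -51. -51.] z [-9.  0. 12.]
20 37 x [-67. -64. -62. -60. -51.] z [-9.  3. 13.]
30 51 x [-67. -65. -64. -62. -48.] z [-9.  2. 13.]
40 53 x [-69. -66. -65. -63. -53.] z [-10.   1.  13.]
50 54 x [-71. -66. -65. -64. -56.] z [-9.  3. 13.]
60 20 x [-69. -67. -66. -65. -63.] z [-9.  2. 12.]
70 30 x [-89. -88. -87. -86.  52.] z [-31.   4.  34.]
80 212 x [-92. -89. -87. -86.  79.] z [-36.   5.  38.]
90 285 x [-93. -88. -85.  15.  80.] z [-35.  26.  38.]
100 216 x [-97. -94. -93.  20.  86.] z [-35.  15.  38.]
110 351 x [-100.  -95.  -93.  -64.   92.] z [-35.   6.  38.]
120 576 x [-99. -84. -69. -52.  92.] z [-35.   4.  38.]
```

View pics/c3.png

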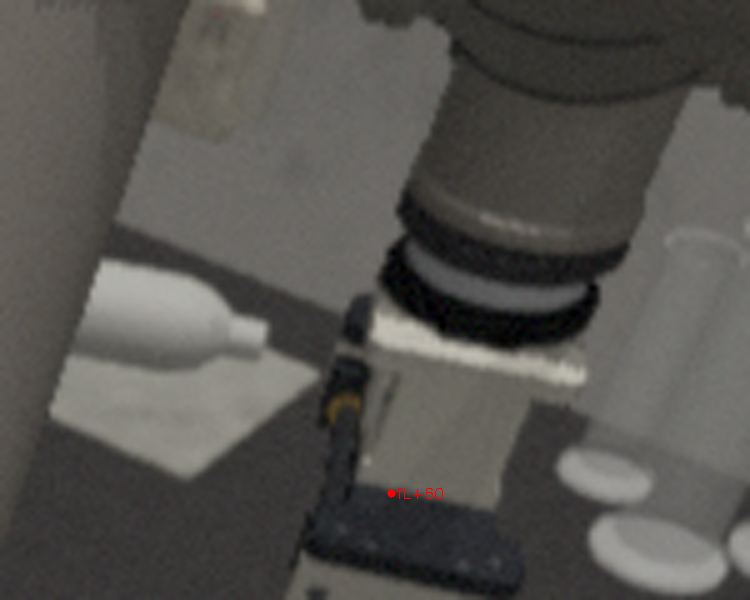

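```bash
python3 - <<'E'
from bench import env
from h import *
c=env.get_calibration("scene");T=np.array([202.9,-484.2,212.4])
yaw=np.radians(-67.3);X=np.array([np.cos(yaw),np.sin(yaw),0])
p=cv2.imread("pics/scene.png");x0,y0,s=520,150,8
im=cv2.resize(p[y0:y0+72,x0:x0+90],None,fx=s,fy=s,interpolation=2)
for k,q in {"T":T,"-22":T-[0,0,22],"L":T+X*46-[0,0,22],"R":T-X*46-[0,0,22],"R0":T-X*46,"R20":T-X*46+[0,0,20],"R44":T-X*46+[0,0,44]}.items():
    a=tuple(map(int,(proj(c,[q])[0]-[x0,y0]+.5)*s));cv2.circle(im,a,3,(0,0,255),-1);cv2.putText(im,k,(a[0]+5,a[1]),0,.5,(0,0,255))
cv2.imwrite("pics/c4.png",im)
E
```

```text
(no output)
```

View pics/c4.png

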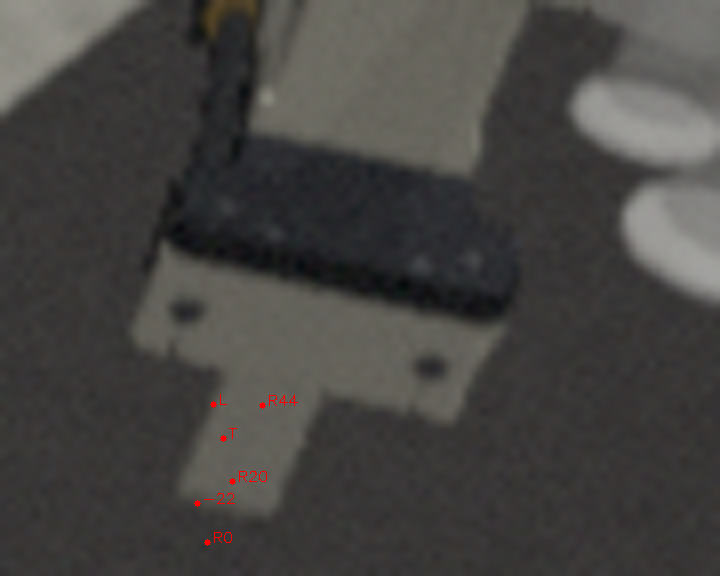

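Depth and pictures disagree with the stated tool: the fingertips look about 15 mm above the reported TCP, not 22 mm below it. I'll check this by lowering away from the roller to a height that is safe either way.

```bash
python3 -m jog '{"xyz":[[0,10.5,-2.6],[0,10.5,-2.6],[0,10.5,-2.6],[0,10.5,-2.6],[0,10.5,-2.6],[0,10.5,-2.6],[0,10.5,-2.6],[0,10.5,-2.6],[0,10.5,-2.6],[0,10.5,-2.6],[0,10.5,-2.6],[0,8,-2.6],[0,3,0],[0,0,0]],"delta_rot":[[0,0,0],[0,0,0],[0,0,0],[0,0,0],[0,0,0],[0,0,0],[0,0,0],[0,0,0],[0,0,0],[0,0,0],[0,0,0],[0,0,0],[0,0,0],[0,0,0]],"gripper":[0,0,0,0,0,0,0,0,0,0,0,0,0,0]}'
python3 - <<'E'
from bench import env
from h import *
st(env)
p,d=env.capture("wrist");c=env.get_calibration("wrist");cv2.imwrite("pics/w2.png",p[:,:,::-1])
s,sd=env.capture("scene");cv2.imwrite("pics/s2.png",s[:,:,::-1])
T=bed(env.get_obs()['position'])
def cloud(c,d):
    K=c['mtx'];v,u=np.nonzero(d>0);z=d[v,u]
    W=R.from_euler('xyz',c['rotation'],degrees=True).apply(np.c_[(u-K[0,2])/K[0,0]*z,-(v-K[1,2])/K[1,1]*z,-z])+c['xyz']
    return np.c_[(W[:,:2]-CEN)@RB,W[:,2]]
for n,cc,dd in(("wrist",c,d),("scene",env.get_calibration("scene"),sd)):
    L=cloud(cc,dd)-T;k=(abs(L[:,0])<25)&(abs(L[:,1])<15)&(L[:,2]<60)&(L[:,2]+T[2]>4);print(n,k.sum())
    if k.any():print(np.percentile(L[k],[0,1,5,50,95,100],axis=0).round(1))
E
```

```text
time_s: 3.65
position: [431.2, -222.7, 29.5]
ee_rot: [-90.0, 0.0, -19.6]
contact_force: [0.2, 0.4, 0.2]
opening: 0.004
t 3.65 bed [  -0.43 -179.36   29.52] rot [-8.999e+01  4.000e-02 -1.964e+01] F [0.19 0.42 0.25] op 0.004
wrist 578
[[-4.2 -9.9 13.8]
 [-4.  -1.7 14.9]
 [-3.5  2.8 16.5]
 [-0.2  8.8 29.2]
 [ 3.4 10.4 45.9]
 [ 4.1 10.8 60. ]]
scene 0
```

```bash
python3 -m jog '{"xyz":[[0,4,0],[0,2,0],[0,1,0],[0,1,0],[0,1,0],[0,0,0]],"delta_rot":[[0,0,0],[0,0,0],[0,0,0],[0,0,0],[0,0,0],[0,0,0]],"gripper":[0,0,0,0,0,0]}'
```

```text
time_s: 4.35
position: [431.3, -222.8, 20.8]
ee_rot: [-90.0, 0.0, -19.6]
contact_force: [-0.0, 0.2, -0.3]
opening: 0.006
```

View pics/w2.png

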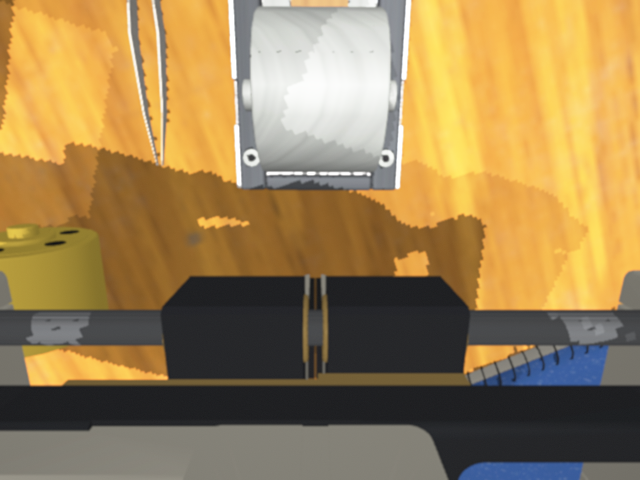

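No contact force at TCP height 20.8, where the stated fingertips would already be 1 mm below the desk. That supports the cameras: the tips are about 14 mm above the reported TCP. I'll approach with the fingertips slightly spread so they touch the roller in two places.

```bash
python3 -m jog '{"xyz":[[0,1,0],[0,1,0],[0,0,0],[1,0,6],[1,0,6],[0,0,6],[0,0,6],[0,0,5],[0,0,4],[0,0,2],[0,0,0]],"delta_rot":[[0,0,0],[0,0,0],[0,0,0],[0,0,0],[0,0,0],[0,0,0],[0,0,0],[0,0,0],[0,0,0],[0,0,0],[0,0,0]],"gripper":[16,16,16,16,16,16,16,16,16,16,16]}'
python3 - <<'E'
from bench import env
from h import *
st(env)
p,d=env.capture("wrist");cv2.imwrite("pics/w3.png",p[:,:,::-1])
c=env.get_calibration("wrist");T=bed(env.get_obs()['position']);K=c['mtx'];v,u=np.nonzero(d>0);z=d[v,u]
W=R.from_euler('xyz',c['rotation'],degrees=True).apply(np.c_[(u-K[0,2])/K[0,0]*z,-(v-K[1,2])/K[1,1]*z,-z])+c['xyz']
B=np.c_[(W[:,:2]-CEN)@RB,W[:,2]]
Q=B[(abs(B[:,0])<20)&(B[:,2]>40)&(B[:,2]<80)&(B[:,1]<-50)&(B[:,1]>-122)]
from scipy.optimize import least_squares
print(len(Q),least_squares(lambda t:np.hypot(Q[:,1]-t[0],Q[:,2]-t[1])-30,[-95,42],loss='soft_l1').x)
L=B-T;k=(abs(L[:,0])<40)&(abs(L[:,1])<15)&(L[:,2]<50)&(B[:,2]>4);print(np.percentile(L[k],[0,1,5,50,95,100],axis=0).round(1))
E
```

```text
time_s: 5.45
position: [445.1, -190.3, 18.9]
ee_rot: [-90.0, -0.0, -19.6]
contact_force: [-0.4, 0.6, 0.3]
opening: 0.175
t 5.45 bed [   1.77 -144.11   18.94] rot [-90.01  -0.   -19.6 ] F [-0.36  0.58  0.31] op 0.175
19154 [-95.1946976   42.67294111]
[[-39.9 -10.3  -5.4]
 [-37.5  -6.8  -4.2]
 [-33.4   5.9   2.1]
 [  2.2  10.1  25.5]
 [ 33.   13.6  46.7]
 [ 39.1  15.   50. ]]
```

View pics/w3.png

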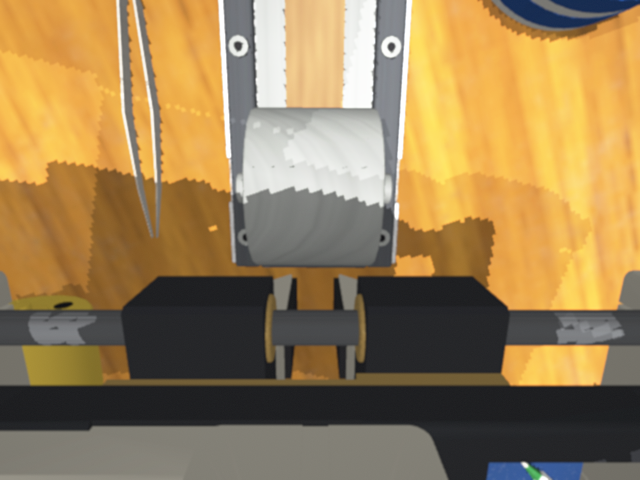

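The roller stands square at about (314,188), with both fingertips just behind it near row 278. Fitted roller centre: bed y -95.2, z 42.7. Starting the push.

```bash
python3 -m jog '{"xyz":[[0,0,4],[0,0,2],[0,0,1.5],[0,0,1],[0,0,1],[0,0,1],[0,0,1],[0,0,1],[0,0,1.5],[0,0,1.5],[0,0,1.5],[0,0,1.5],[0,0,1.5],[0,0,1.5],[0,0,2],[0,0,2],[0,0,2]],"delta_rot":[[0,0,0],[0,0,0],[0,0,0],[0,0,0],[0,0,0],[0,0,0],[0,0,0],[0,0,0],[0,0,0],[0,0,0],[0,0,0],[0,0,0],[0,0,0],[0,0,0],[0,0,0],[0,0,0],[0,0,0]],"gripper":[16,16,16,16,16,16,16,16,16,16,16,16,16,16,16,16,16]}'
cat >> h.py <<'E'
from scipy.optimize import least_squares
def roller(env,n="wrist",save=None):
    st(env);p,d=env.capture(n);c=env.get_calibration(n);K=c['mtx'];v,u=np.nonzero(d>0);z=d[v,u]
    if save:cv2.imwrite(save,p[:,:,::-1])
    W=R.from_euler('xyz',c['rotation'],degrees=True).apply(np.c_[(u-K[0,2])/K[0,0]*z,-(v-K[1,2])/K[1,1]*z,-z])+c['xyz']
    B=np.c_[(W[:,:2]-CEN)@RB,W[:,2]];m=(abs(B[:,0])<18)&(B[:,2]>55)&(B[:,2]<78)&(abs(B[:,1])<125)
    T=bed(env.get_obs()['position']);m&=abs(B[:,1]-T[1])>13;Q=B[m];y0=np.median(Q[:,1]);Q=Q[abs(Q[:,1]-y0)<30]
    print(n,len(Q),"roller",least_squares(lambda t:np.hypot(Q[:,1]-t[0],Q[:,2]-t[1])-30,[y0,44],loss='soft_l1').x.round(1));st(env)
    # skew: left/right halves
    for h in(-1,1):
        q=Q[Q[:,0]*h>5];print(h,least_squares(lambda t:np.hypot(q[:,1]-t[0],q[:,2]-t[1])-30,[y0,44],loss='soft_l1').x.round(1))
E
python3 -c "
from bench import env
from h import *
roller(env,save='pics/w4.png')"
```

```text
time_s: 7.2
position: [454.3, -164.4, 18.9]
ee_rot: [-90.0, 0.0, -19.6]
contact_force: [-0.1, 0.5, 0.2]
opening: 0.179
t 7.2 bed [   1.74 -116.64   18.89] rot [-90.     0.   -19.63] F [-0.1   0.45  0.24] op 0.179
wrist 16260 roller [-76.2  44.6]
t 7.25 bed [   1.69 -116.41   18.88] rot [-8.999e+01  1.000e-02 -1.962e+01] F [0.38 0.5  0.11] op 0.178
-1 [-76.2  44.6]
1 [-76.3  44.6]
```

Out of the slot, square, at running height (44.6), and 40.2 mm ahead of the TCP. Pushing on at 30 mm/s.

```bash
python3 -m jog '{"xyz":[[0,0,1.5],[0,0,2],[0,0,2.5],[0,0,3],[0,0,3],[0,0,3],[0,0,3],[0,0,3],[0,0,3],[0,0,3],[0,0,3],[0,0,3],[0,0,3],[0,0,3],[0,0,3],[0,0,3],[0,0,3],[0,0,3],[0,0,3],[0,0,3]],"delta_rot":[[0,0,0],[0,0,0],[0,0,0],[0,0,0],[0,0,0],[0,0,0],[0,0,0],[0,0,0],[0,0,0],[0,0,0],[0,0,0],[0,0,0],[0,0,0],[0,0,0],[0,0,0],[0,0,0],[0,0,0],[0,0,0],[0,0,0],[0,0,0]],"gripper":[16,16,16,16,16,16,16,16,16,16,16,16,16,16,16,16,16,16,16,16]}'
python3 -c "
from bench import env
from h import *
roller(env)"
```

```text
time_s: 9.25
position: [473.5, -110.7, 18.9]
ee_rot: [-90.0, -0.0, -19.6]
contact_force: [-0.5, -0.1, -1.0]
opening: 0.176
t 9.25 bed [  1.81 -59.61  18.92] rot [-90.01  -0.   -19.62] F [-0.45 -0.06 -0.99] op 0.176
wrist 16197 roller [-19.2  44.6]
t 9.3 bed [  1.81 -59.28  18.93] rot [-8.999e+01 -1.000e-02 -1.962e+01] F [ 0.94  0.21 -0.82] op 0.171
-1 [-19.2  44.6]
1 [-19.1  44.6]
```

```bash
python3 -m jog '{"xyz":[[0,0,2],[0,0,3],[0,0,3],[0,0,3],[0,0,3],[0,0,3],[0,0,3],[0,0,3],[0,0,3],[0,0,3],[0,0,3],[0,0,3],[0,0,3],[0,0,3],[0,0,3],[0,0,3],[0,0,3],[0,0,3],[0,0,3],[0,0,3]],"delta_rot":[[0,0,0],[0,0,0],[0,0,0],[0,0,0],[0,0,0],[0,0,0],[0,0,0],[0,0,0],[0,0,0],[0,0,0],[0,0,0],[0,0,0],[0,0,0],[0,0,0],[0,0,0],[0,0,0],[0,0,0],[0,0,0],[0,0,0],[0,0,0]],"gripper":[16,16,16,16,16,16,16,16,16,16,16,16,16,16,16,16,16,16,16,16]}'
python3 -c "
from bench import env
from h import *
roller(env)"
```

```text
time_s: 11.3
position: [493.3, -55.1, 18.9]
ee_rot: [-90.0, -0.0, -19.6]
contact_force: [-0.1, 0.1, -0.3]
opening: 0.173
t 11.3 bed [ 1.85 -0.61 18.91] rot [-90.01  -0.   -19.62] F [-0.1   0.09 -0.33] op 0.173
wrist 16156 roller [39.9 44.6]
t 11.35 bed [ 1.84 -0.25 18.93] rot [-8.999e+01 -1.000e-02 -1.962e+01] F [-0.4   0.48  0.11] op 0.174
-1 [39.9 44.6]
1 [39.8 44.6]
```

```bash
python3 -m jog '{"xyz":[[0,0,2],[0,0,3],[0,0,3],[0,0,3],[0,0,3],[0,0,3],[0,0,3],[0,0,3],[0,0,3],[0,0,3],[0,0,3],[0,0,2.5],[0,0,2],[0,0,1.5],[0,0,1],[0,0,1],[0,0,0.5],[0,0,0],[0,0,0],[0,0,-2]],"delta_rot":[[0,0,0],[0,0,0],[0,0,0],[0,0,0],[0,0,0],[0,0,0],[0,0,0],[0,0,0],[0,0,0],[0,0,0],[0,0,0],[0,0,0],[0,0,0],[0,0,0],[0,0,0],[0,0,0],[0,0,0],[0,0,0],[0,0,0],[0,0,0]],"gripper":[16,16,16,16,16,16,16,16,16,16,16,16,16,16,16,16,16,16,16,16]}'
python3 -c "
from bench import env
from h import *
roller(env,save='pics/w5.png')"
```

```text
time_s: 13.35
position: [506.2, -19.0, 18.9]
ee_rot: [-90.0, -0.0, -19.6]
contact_force: [-0.1, -0.2, 0.3]
opening: 0.175
t 13.35 bed [ 1.85 37.68 18.9 ] rot [-90.    -0.   -19.61] F [-0.06 -0.18  0.29] op 0.175
wrist 16492 roller [79.6 44.5]
t 13.4 bed [ 1.82 37.32 18.9 ] rot [-90.01   0.   -19.62] F [-0.26  0.11  0.38] op 0.171
-1 [79.6 44.6]
1 [79.6 44.5]
```

View pics/w5.png

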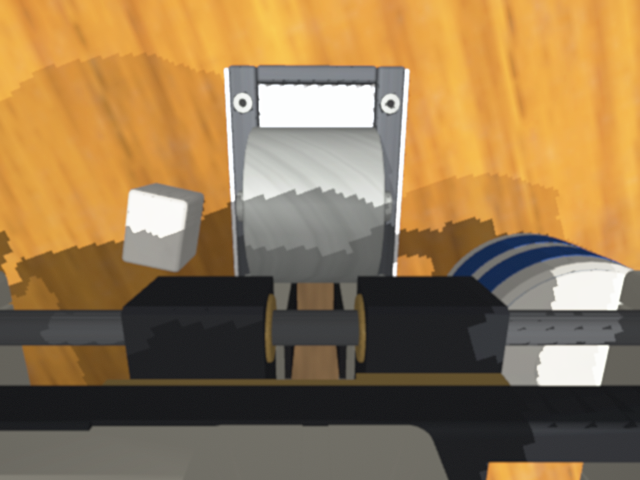

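The roller rests on the pad at y 79.6, square, with its front rim near row 128. Next: back off, lift, go over it, then down on the far side.

```bash
python3 -m jog '{"xyz":[[0,0,-2],[0,0,-4],[0,-12,-1],[0,-12,0],[0,-12,0],[0,-12,0],[0,-12,0],[0,-12,0],[0,0,4],[0,0,10],[0,0,12],[0,0,12],[0,0,12],[0,0,12],[0,0,12],[0,0,12],[0,0,10],[0,0,6],[0,0,0],[0,0,0]],"delta_rot":[[0,0,0],[0,0,0],[0,0,0],[0,0,0],[0,0,0],[0,0,0],[0,0,0],[0,0,0],[0,0,0],[0,0,0],[0,0,0],[0,0,0],[0,0,0],[0,0,0],[0,0,0],[0,0,0],[0,0,0],[0,0,0],[0,0,0],[0,0,0]],"gripper":[16,16,16,16,16,16,16,16,16,16,16,16,16,16,16,16,16,16,16,16]}'
python3 -c "
from bench import env
from h import *
roller(env,'top',save='pics/t5.png')"
```

```text
time_s: 15.4
position: [538.0, 70.3, 90.8]
ee_rot: [-90.0, 0.0, -19.6]
contact_force: [-0.6, -0.1, -0.4]
opening: 0.174
t 15.4 bed [  1.84 132.51  90.85] rot [-90.02   0.   -19.62] F [-0.57 -0.13 -0.45] op 0.174
top 494 roller [80.5 43.3]
t 15.45 bed [  1.86 132.31  90.85] rot [-9.002e+01  1.000e-02 -1.964e+01] F [ 0.98 -0.45  0.18] op 0.178
-1 [80.3 43.5]
1 [80.5 43.1]
```

```bash
python3 -m jog '{"xyz":[[0,12,0],[0,12,0],[0,12,0],[0,12,0],[0,12,0],[0,8,0],[0,4,0],[0,0,0],[0,0,-3],[0,0,-3],[0,0,-2],[0,0,-1.5],[0,0,-1],[0,0,-1],[0,0,-1],[0,0,-1.5],[0,0,-2],[0,0,-2.5],[0,0,-3],[0,0,-3]],"delta_rot":[[0,0,0],[0,0,0],[0,0,0],[0,0,0],[0,0,0],[0,0,0],[0,0,0],[0,0,0],[0,0,0],[0,0,0],[0,0,0],[0,0,0],[0,0,0],[0,0,0],[0,0,0],[0,0,0],[0,0,0],[0,0,0],[0,0,0],[0,0,0]],"gripper":[16,16,16,16,16,16,16,16,16,16,16,16,16,16,16,16,16,16,16,16]}'
python3 -c "
from bench import env
from h import *
roller(env,'top')"
```

```text
time_s: 17.45
position: [529.7, 47.1, 18.9]
ee_rot: [-90.0, 0.0, -19.6]
contact_force: [0.1, -0.8, -0.7]
opening: 0.175
t 17.45 bed [  1.86 107.84  18.86] rot [-90.01   0.   -19.62] F [ 0.12 -0.77 -0.71] op 0.175
top 421 roller [66.5 43. ]
t 17.5 bed [  1.83 107.45  18.84] rot [-9.002e+01  1.000e-02 -1.964e+01] F [-0.47 -0.07  0.16] op 0.174
-1 [66.3 43.1]
1 [66.6 43. ]
```

```bash
python3 -m jog '{"xyz":[[0,0,-2],[0,0,-3],[0,0,-3],[0,0,-3],[0,0,-3],[0,0,-3],[0,0,-3],[0,0,-3],[0,0,-3],[0,0,-3],[0,0,-3],[0,0,-3],[0,0,-3],[0,0,-3],[0,0,-3],[0,0,-3],[0,0,-3],[0,0,-3],[0,0,-3],[0,0,-3]],"delta_rot":[[0,0,0],[0,0,0],[0,0,0],[0,0,0],[0,0,0],[0,0,0],[0,0,0],[0,0,0],[0,0,0],[0,0,0],[0,0,0],[0,0,0],[0,0,0],[0,0,0],[0,0,0],[0,0,0],[0,0,0],[0,0,0],[0,0,0],[0,0,0]],"gripper":[16,16,16,16,16,16,16,16,16,16,16,16,16,16,16,16,16,16,16,16]}'
python3 -c "
from bench import env
from h import *
roller(env,'top')"
```

```text
time_s: 19.5
position: [510.0, -8.5, 18.9]
ee_rot: [-90.0, -0.0, -19.6]
contact_force: [0.3, -0.0, 0.6]
opening: 0.175
t 19.5 bed [ 1.87 48.88 18.9 ] rot [-90.    -0.   -19.63] F [ 0.25 -0.02  0.64] op 0.175
top 375 roller [ 7.5 43.2]
t 19.55 bed [ 1.84 48.52 18.88] rot [-90.02   0.   -19.63] F [ 0.34 -0.23  0.69] op 0.178
-1 [ 7.8 43.3]
1 [ 7.3 43.1]
```

```bash
python3 -m jog '{"xyz":[[0,0,-2],[0,0,-3],[0,0,-3],[0,0,-3],[0,0,-3],[0,0,-3],[0,0,-3],[0,0,-3],[0,0,-3],[0,0,-3],[0,0,-3],[0,0,-3],[0,0,-3],[0,0,-3],[0,0,-3],[0,0,-3],[0,0,-3],[0,0,-3],[0,0,-3],[0,0,-3]],"delta_rot":[[0,0,0],[0,0,0],[0,0,0],[0,0,0],[0,0,0],[0,0,0],[0,0,0],[0,0,0],[0,0,0],[0,0,0],[0,0,0],[0,0,0],[0,0,0],[0,0,0],[0,0,0],[0,0,0],[0,0,0],[0,0,0],[0,0,0],[0,0,0]],"gripper":[16,16,16,16,16,16,16,16,16,16,16,16,16,16,16,16,16,16,16,16]}'
python3 -c "
from bench import env
from h import *
roller(env,'top')"
```

```text
time_s: 21.55
position: [490.2, -64.0, 18.9]
ee_rot: [-90.0, -0.0, -19.6]
contact_force: [-0.4, 0.2, -0.0]
opening: 0.179
t 21.55 bed [  1.85 -10.1   18.91] rot [-90.    -0.   -19.63] F [-0.4   0.24 -0.03] op 0.179
top 219 roller [-50.5  43.6]
t 21.6 bed [  1.83 -10.46  18.88] rot [-90.01   0.   -19.63] F [ 0.73  0.97 -0.09] op 0.174
-1 [-50.5  43.6]
1 [-51.3  43.1]
```

```bash
python3 -m jog '{"xyz":[[0,0,-2],[0,0,-3],[0,0,-3],[0,0,-3],[0,0,-3],[0,0,-3],[0,0,-3],[0,0,-2.5],[0,0,-2.5],[0,0,-2],[0,0,-2],[0,0,-2],[0,0,-2],[0,0,-2],[0,0,-2],[0,0,-2],[0,0,-1],[0,0,-1],[0,0,0],[0,0,0]],"delta_rot":[[0,0,0],[0,0,0],[0,0,0],[0,0,0],[0,0,0],[0,0,0],[0,0,0],[0,0,0],[0,0,0],[0,0,0],[0,0,0],[0,0,0],[0,0,0],[0,0,0],[0,0,0],[0,0,0],[0,0,0],[0,0,0],[0,0,0],[0,0,0]],"gripper":[16,16,16,16,16,16,16,16,16,16,16,16,16,16,16,16,16,16,16,16]}'
python3 -c "
from bench import env
from h import *
roller(env,'top')"
```

```text
time_s: 23.6
position: [476.4, -102.4, 18.9]
ee_rot: [-90.0, -0.0, -19.6]
contact_force: [-0.2, 0.4, 0.8]
opening: 0.175
t 23.6 bed [  1.82 -50.88  18.92] rot [-90.01  -0.   -19.63] F [-0.23  0.39  0.8 ] op 0.175
top 107 roller [-93.3  42.5]
t 23.65 bed [  1.8  -50.83  18.91] rot [-90.    -0.   -19.62] F [-0.34  0.93 -0.08] op 0.175
-1 [-93.   42.4]
1 [-92.4  44.3]
```

```bash
python3 -m jog '{"xyz":[[0,0,2],[0,0,5],[0,0,8],[0,-10,5],[0,-15,5],[0,-20,10],[0,-20,10],[0,-20,15],[0,-20,15],[0,-20,15],[0,-15,15],[0,0,10],[0,0,10],[0,0,0],[0,0,0]],"delta_rot":[[0,0,0],[0,0,0],[0,0,0],[0,0,0],[0,0,0],[0,0,0],[0,0,0],[0,0,0],[0,0,0],[0,0,0],[0,0,0],[0,0,0],[0,0,0],[0,0,0],[0,0,0]],"gripper":[16,16,16,16,16,16,16,16,16,16,16,16,16,16,16]}'
python3 - <<'E'
from bench import env
from h import *
roller(env,'top',save='pics/t6.png');roller(env,'scene',save='pics/s6.png')
a=cv2.imread('pics/t6.png')[170:370,180:420];b=cv2.imread('pics/s6.png')[200:400,210:450]
cv2.imwrite('pics/fin.png',np.hstack([cv2.resize(i,(400,400*200//240),interpolation=2) for i in(a,b)]))
E
```

```text
time_s: 25.15
position: [517.8, 15.3, 158.0]
ee_rot: [-90.0, 0.1, -19.6]
contact_force: [0.1, -0.7, 0.4]
opening: 0.176
t 25.15 bed [  1.28  73.95 157.95] rot [-90.04   0.1  -19.6 ] F [ 0.1  -0.68  0.36] op 0.176
top 504 roller [-94.4  41.3]
t 25.2 bed [  1.4   73.72 158.04] rot [-90.04   0.1  -19.63] F [-0.15 -0.19 -0.14] op 0.171
-1 [-94.3  41.4]
1 [-94.2  41.5]
t 25.2 bed [  1.4   73.72 158.04] rot [-90.04   0.1  -19.63] F [-0.15 -0.19 -0.14] op 0.171
scene 75 roller [-93.4  42. ]
t 25.25 bed [  1.52  73.6  158.16] rot [-9.004e+01  9.000e-02 -1.965e+01] F [-0.83 -0.1  -0.69] op 0.175
-1 [-92.8  41.9]
1 [-94.4  42.7]
```

View pics/fin.png

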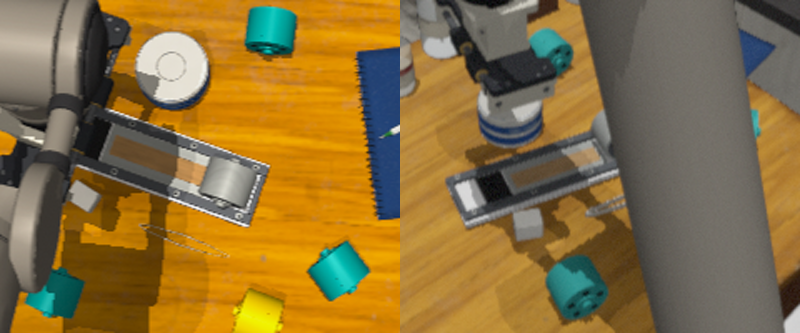

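The roller is back in its slot. The top camera reads -94.4 / 41.3, against -94.4 / 40.9 at the start, and everything around it is where it was.

```bash
python3 -c "
from bench import env
print(env.close_job())"
```

```text
the job is handed in; nothing more can be done
None
```

I pushed the roller out of its slot with the fingertips at axle height, at 15–30 mm/s, and ran it over the whole strip. It came to rest on the dark pad at bed y ≈ 80 (the pad runs from 64 to 100). I then lifted the fingers over it, rolled it back over the strip until it dropped into the slot, backed away and handed the job in at about 25 s.

**Last checks:**
- **In the slot:** the top camera reads the roller at y −94.4, height 41.3, against −94.4 and 40.9 before the job. The scene camera agrees to about 1 mm, but it saw only part of the roller.
- **Squareness and force:** the roller was square to the rails on the way out and on the pad. On the way back the two-sided fit was noisier (up to 0.8 mm difference). Contact forces stayed around 1 N in every reading, but I read the force only at stops, so the brief climb out of the slot was not caught.
- **Surroundings:** spool, tweezers, wipe block and the coloured look-alike rollers looked unmoved in the last picture. I didn't check the items at the back and right edge of the desk in a close view, but the arm did not work near them.

**What disagreed:** the fingertips are about 14 mm above the reported TCP, not 22 mm ahead of (below) it as stated. Two cameras showed this, and lowering the tool to TCP height 21 mm beside the bed gave no contact. I set the heights from the cameras.

**Not measured:** I did not check rolling against skidding directly. It rests on the slow push at axle height and the steady 40–41 mm spacing between roller and TCP.

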